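# Undo the double latch of the condiment box

## Task

Unlatch the steel condiment box so that the cook can open it: first slide the small orange catch in its recessed slot fully back, away from the steel lever, because it blocks the lever; then swing the lever by its red post a full quarter turn, out from under its keeper until it points to the front of the box, and let go. Leave the catch open and do not shift the salt shaker, label roll, cup and timer standing beside the box.

Things in the scene. Friction and masses are not known exactly. Their poses are not given: they have to be found in the camera images.
- case: Brushed-steel condiment box, lid shut, 172 (x) x 274 (y) x 96 (z) mm, fixed to the worktop (box and lid cannot move). Origin: centre of its underside; z up, x to its hinged back; -x is its front (small lid tab), y along its length. On the lid stands a double latch: toward +y a grey recessed housing with an orange sliding catch, toward -y a steel lever with a red post.
- slide_catch (a joint): Travel of the catch in m: 0 = forward, its tongue beside the lever's tail, blocking it; 0.022 = fully back (open); may start up to 3 mm back. It slides along the box's +y axis, away from the lever, against about 1.5 N friction (plus slight damping; the slide weighs 0.8 kg), and stays where it is left. The lever comes free at about 0.014.
- slide_top (a point): Centre of the top face of the catch's orange nub (moves with it), 114 mm above the worktop, flush with the top of the grey housing; axes parallel to the box's. The nub is 24 mm (x) by 9 mm (y) and stands 9.5 mm high on an aluminium strip that moves with it (strip top 104.5 mm above the worktop).
- slot_mid (a point): Fixed point on the box, axes parallel to the box's: middle of the recess mouth in the grey housing, 114 mm above the worktop. The recess is 40 mm wide (x), 76 mm long (y), its floor 98 mm above the worktop; walls 6 mm. With the catch forward 42 mm of recess lies free on the nub's -y side: shut fingertips fit in there, above the strip, and push the nub to +y.
- swing_lever (a joint): Angle of the lever in rad: 0 = latched, pointing along the box's -y axis, end under the keeper; grows as it swings clockwise seen from above, toward the box's front; 1.57 = pointing along the box's -x axis; stop at 1.6. Friction about 0.06 N m (it weighs 0.7 kg); stays where it is left. While the catch is forward it gives only about 0.05, a little more if forced.
- post_top (a point): Centre of the top of the lever's upright round red post (moves with it), 146 mm above the worktop. The post is 14 mm in diameter, 50 mm from the pivot axis, and stands 39 mm above the lever bar (bar top 107 mm above the worktop; an 18 mm wide dark collar fills its lowest 3 mm). Its frame turns with the lever: y points from the post to the pivot.
- lever_pivot (a point): The lever's vertical pivot axis, 107 mm above the worktop; fixed on the box, axes parallel to the box's. The boss on it is 24 mm wide, its pin's top 115 mm above the worktop. The lever bar is 16 mm wide and reaches 82 mm to the keeper side of the pivot and 30 mm (its tail) to the catch side.
- keeper (a point): Middle of the top of the steel keeper bracket at the box's -y end, 114 mm above the worktop; fixed on the box. The bracket's top is 30 mm (x) by 25 mm (y), open toward the box's front; the latched lever's end lies under it.
- salt_shaker: Loose salt shaker with grey top, 44 mm diameter, 90 mm high; origin at the centre of its underside. Bystander.
- label_roll: Loose roll of labels lying flat, 60 mm diameter, 30 mm high; origin at the centre of its underside. Bystander.
- steel_cup: Loose steel cup, 76 mm diameter, 102 mm high; origin at the centre of its underside. Bystander.
- kitchen_timer: Loose white kitchen timer, 63 mm diameter, 56 mm high; origin at the centre of its underside. Bystander.

How it is judged:
By the outcome, as a careful person would: the job done as asked, in the order asked, and still so for the second after the job is handed in, with the robot touching nothing.
It also fails if it takes over 45 s, if anything falls off the work surface, if the arm or the gripper's body presses on something with over 40 N, if the wrist force passes 120 N, or if a joint passes its speed limit or range.

## Robot

A 6-joint arm with a two-finger parallel gripper is mounted at the origin on a cart in front of the work surface, level with it; the furniture and walls round the work are solid. World frame = base frame: x ahead of the robot, y to its left, z up, the work surface at z = 0. Lengths are in mm, angles in rad, forces in N, time in s.
With the tool pointing down it reaches from about 350 to 975 mm from the base axis. Payload 7.1 kg.
Tool frame: the origin (TCP) lies at the very end of the fingers, on their centre line; the grasp point (between the pads) lies 19 mm behind it; z points along the fingers, y is the direction in which the jaws open and shut (so a half turn about z gives the same grasp; the last joint's range is limited). The gripper opens to 88 mm and grips with 3 to 60 N. Pads are 20 mm wide; open, the fingers measure 115 mm over their backs; the gripper's body (75 mm by 178 mm) begins 61 mm behind the grasp point.
Start: joints at [-0.019, 0.423, 1.63, -0, 1.089, -0.019], TCP at [624.984, 0.026, 198.775] pointing down, gripper open.
Joint ranges: [-3, 3], [-0.9, 2.11], [0.09, 2.58], [-1.31, 4.45], [0.11, 2.69], [-2.54, 2.54]. Speed limits (rad/s): [2.39, 2.39, 3.01, 3.14, 3.14, 3.14].

## Interface

Orientations are given as a rotation vector (axis times angle).
In Python, from workcell import * gives the robot as it stands.
- The arm moves only by the tool play_rows, never from a script. Its argument "plan" is text: rows parted by semicolons, each of 7 numbers parted by spaces: the finger opening in cm, from 0 to 8.78, then the shift along the tool's x, y, z in cm, then the turn, a rotation vector about the tool's x, y, z in degrees. A call has 1 to 20 rows; each row shifts and turns the commanded pose from where the row before left it, along the tool's axes as they then stand; what a row does not reach is not made up. A row lasts 1/8 s, in which the tool goes at most 62.5 mm and 10.7 degrees, less where a joint would pass 70% of its speed; a pose out of reach is approached as far as the arm can. A call is refused whole if a number of a shift passes 6.25 or a number of a turn 10.7, either way. A call with a gripper value outside its range is refused whole. The fingers move at their own pace and stop on an object; the grip force is fixed at half the most. Time passes only in rows, so rows that do not move let the fingers close. It gives the time, the measured TCP pose, the force and the opening at its end, in the units of the state.
- get_obs(): the state, without advancing time (a new reading comes with each control period).
- get_image(name): name is "scene" or "side" or "wrist"; returns a dict with "pixels" (420x560x3 uint8, red, green, blue), "range_z" (420x560 float32, mm along the optical axis (not along the pixel's ray), 0 where there is no reading), "fx", "fy", "cx", "cy" (pixels), "distortion" ([k1, k2, p1, p2, k3] as OpenCV has them; the pictures are not rectified), "eye" and "attitude" of the camera in the world. Camera axes: x right, y down, z forward; pixel columns grow to the right and rows downward; lengths in mm; the calibration is good to about 2 mm. A picture is of the moment at which its call begins.
- close_job(): hands the job in, once; it reports no verdict.
The state is a dict: "t": time; "qpos": joint angles; "qvel": joint speeds; "joint_torque": joint torques, N m; "ee_pos": TCP position; "orientation": TCP orientation; "ft_force": force on the tool from outside, world axes, zero at the start; "moment": the same for the moment, N m; "width": finger opening in mm.
Only numpy, scipy, OpenCV 4.12 (cv2) and the standard library are available. Lean on these libraries where they do the work, as an engineer would, in place of code of your own. Each camera call takes 0.05 s, during which the arm holds its last target. There are 200 camera calls.

## Working session

There is one attempt and no reset: what is moved stays moved. The work goes in short steps, Python scripts to look and compute and a tool call to move; the robot and the scene stay as the last step left them, time stands still between calls to the robot, and variables do not carry over. Pictures are saved under pics/ and viewed, about 8 in all and at most 12, crops included, and the job is handed in when it is done.

Besides the shell and the picture viewer there is one more tool, called after ">>>" as name(argument=value, ...), one argument or row to a line, values as JSON. play_rows: Moves the arm, as the interface text tells. Its arguments: {"type":"object","properties":{"plan":{"type":"string"}},"required":["plan"]}

```bash
mkdir -p pics; cat > h.py <<'E'
from workcell import *
import numpy as np, cv2
from scipy.spatial.transform import Rotation as R
def cam(n):
    d=get_image(n); d['K']=np.array([[d['fx'],0,d['cx']],[0,d['fy'],d['cy']],[0,0,1.]]); d['D']=np.array(d['distortion'],float)
    a=np.array(d['attitude'],float); d['R']=a if a.shape==(3,3) else R.from_rotvec(a).as_matrix(); d['eye']=np.array(d['eye'],float); return d
def rays(d,uv):
    p=cv2.undistortPoints(np.array(uv,float).reshape(-1,1,2),d['K'],d['D']).reshape(-1,2)
    return np.c_[p,np.ones(len(p))]
def cloud(d):
    v,u=np.mgrid[0:420,0:560]; r=rays(d,np.stack([u,v],-1).reshape(-1,2))
    return (r*d['range_z'].reshape(-1,1)@d['R'].T+d['eye']).reshape(420,560,3)
def atz(d,uv,z):
    r=rays(d,uv)@d['R'].T; return d['eye']+r*((z-d['eye'][2])/r[:,2])[:,None]
def save(d,n): cv2.imwrite('pics/'+n,d['pixels'][:,:,::-1])
E
python3 - <<'E'
from h import *
ims=[]
for n in("scene","side","wrist"):
    d=cam(n); np.savez(''+n,**{k:d[k] for k in('pixels','range_z','K','D','R','eye')}); ims.append(d['pixels'][:,:,::-1]); print(n,d['eye'],d['attitude'],d['fx'],(d['range_z']>0).mean())
cv2.imwrite('pics/a.png',ims[0]);cv2.imwrite('pics/b.png',ims[2]);cv2.imwrite('pics/c.png',ims[1])
print(get_obs())
E
```

```text
scene [  25.09309924 -472.06190354  808.7415287 ] [-2.17077331  0.97781372 -0.41376895] 430.18180062163935 0.9958375850340137
side [  452.41303458 -1023.97269324   678.41375326] [-2.0844328   0.12156113 -0.04819327] 419.7024744311297 0.9959268707482993
wrist [625.9272322   64.84436575 382.48618957] [ 2.89988528e+00  1.51014072e-04 -3.03125142e-03] 340.7825039217213 0.979672619047619
{'t': 0.15, 'qpos': array([-1.89900118e-02,  4.23681529e-01,  1.63046658e+00,  4.67764695e-06,
        1.08858219e+00, -1.89441989e-02]), 'qvel': array([-0.0018479 , -0.00187626, -0.00170549,  0.00078279,  0.00258383,
        0.00170191]), 'joint_torque': array([ 9.52650989e-04, -5.44981134e+01, -2.73919362e+01,  6.45430083e-02,
        2.04369903e-02, -3.19723256e-05]), 'ee_pos': array([6.24568006e+02, 4.15488348e-02, 1.98188957e+02]), 'orientation': array([-2.22091304e+00, -2.22080648e+00,  1.23439713e-03]), 'ft_force': array([ 0.05925948, -0.35458389,  0.69926048]), 'moment': array([ 0.00641052,  0.05906798, -0.04590069]), 'width': 87.84027430040453}
```

View pics/a.png

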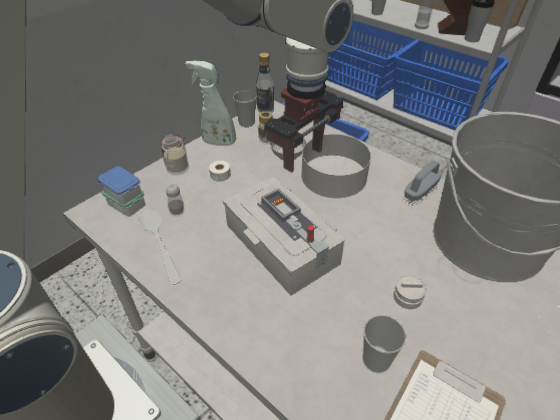

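View pics/b.png

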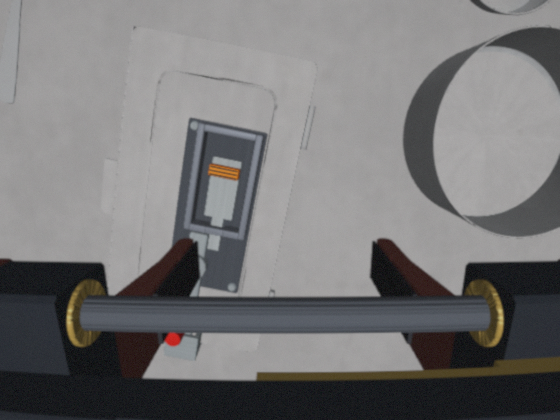

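The scene view shows the box in the middle (front tab toward the robot), with the red post at about (311,234) and the orange nub at about (279,201). In the wrist view the nub is at (224,171) and the red post at (173,339), partly hidden by the gripper.

```bash
python3 - <<'E'
from h import *
for n in("scene","side","wrist"):
    d=dict(np.load(n+'.npz')); P=cloud(d); 
    hsv=cv2.cvtColor(d['pixels'],cv2.COLOR_RGB2HSV); H,S,V=[hsv[...,i].astype(int) for i in range(3)]
    roi=(P[...,0]>450)&(P[...,0]<780)&(P[...,1]>-200)&(P[...,1]<250)
    for nm,m,z0,z1 in(("red",((H<5)|(H>174))&(S>170)&(V>90),100,155),("orange",(H>5)&(H<20)&(S>130)&(V>90),95,125)):
        m=m&roi&(P[...,2]>z0)&(P[...,2]<z1)
        if m.sum()<3: print(n,nm,'none');continue
        Q=P[m]; v,u=np.nonzero(m)
        print(n,nm,m.sum(),'uv',u.mean().round(1),v.mean().round(1),'med',np.median(Q,0).round(1),'min',Q.min(0).round(0),'max',Q.max(0).round(0), 'top', np.median(Q[Q[:,2]>np.percentile(Q[:,2],85)],0).round(1))
    m=roi&(P[...,2]>91)&(P[...,2]<120)
    # connected
    nc,l,st,c=cv2.connectedComponentsWithStats(m.astype(np.uint8))
    k=1+st[1:,4].argmax(); Q=P[l==k][:,:2].astype(np.float32); 
    print(n,'box rect',cv2.minAreaRect(Q), st[k])
E
```

```text
scene red none
scene orange 19 uv 277.5 200.5 med [574.2  29.5 114.1] min [564.  24. 113.] max [586.  34. 117.] top [578.   26.5 115.9]
scene box rect ((548.2518310546875, -6.2557220458984375), (282.27001953125, 163.81484985351562), 78.92223358154297) [ 223  177  121   95 5518]
side red 4 uv 279.5 211.5 med [ 533.  -104.5  144.4] min [ 532. -111.  143.] max [535. -99. 146.] top [ 533.8 -110.9  146.4]
side orange 13 uv 290.2 197.5 med [576.1  25.5 112.3] min [567.  22. 110.] max [584.  30. 115.] top [582.6  24.1 114.4]
side box rect ((551.6854248046875, -8.570083618164062), (284.67706298828125, 157.37655639648438), 78.72406005859375) [ 249  187   64   52 2457]
wrist red 148 uv 172.6 338.5 med [ 534.7 -100.2  144.2] min [ 528. -106.  143.] max [540. -95. 146.] top [ 534.8 -100.5  145.2]
wrist orange 323 uv 223.4 171.3 med [576.6  31.3 112.6] min [564.  25. 107.] max [588.  37. 115.] top [575.7  30.7 113.6]
wrist box rect ((555.4303588867188, 13.1458740234375), (242.1132354736328, 158.25997924804688), 78.30799102783203) [  107    25   210   272 39862]
```

>>> play_rows(
  plan="0 0.5 -2.6 0 0 0 0; 0 0.5 -2.6 0 0 0 0; 0 0 0 0 0 0 6; 0 0 0 0 0 0 5.5; 0 0 0 0 0 0 0; 0 0 0 0 0 0 0",
)

```text
t: 0.9
ee_pos: [572.9, 10.0, 198.6]
orientation: [-2.431, -1.99, 0.0]
ft_force: [-0.3, -0.7, -0.4]
width: 31.5
```

```bash
python3 - <<'E'
from h import *
d=cam("wrist"); save(d,'d.png'); np.savez('w2',**{k:d[k] for k in('pixels','range_z','K','D','R','eye')})
o=get_obs(); print(o['t'],o['ee_pos'],o['orientation'],o['width'],o['ft_force'])
P=cloud(d); hsv=cv2.cvtColor(d['pixels'],cv2.COLOR_RGB2HSV); H,S,V=[hsv[...,i].astype(int) for i in range(3)]
m=(H>5)&(H<20)&(S>130)&(V>90)&(P[...,2]>95)&(P[...,2]<125)&(P[...,0]<620)
v,u=np.nonzero(m); print(u.mean(),v.mean(),u.min(),u.max(),v.min(),v.max(),np.median(P[m],0))
a=np.deg2rad(-11.4); B=np.array([[np.cos(a),-np.sin(a)],[np.sin(a),np.cos(a)]])
f=m&(P[...,2]>112); Q=P[f][:,:2]@B; print('nub box-frame pct',np.percentile(Q,[2,50,98],axis=0))
m=(P[...,2]>91)&(P[...,2]<101)&(P[...,0]<680); nc,l,st,c=cv2.connectedComponentsWithStats(m.astype(np.uint8)); k=1+st[1:,4].argmax()
print(cv2.minAreaRect(P[l==k][:,:2].astype(np.float32)))
# housing rim ~114: points not orange
h=(abs(P[...,2]-114)<3)&~m; h&=(P[...,0]>540)&(P[...,0]<620)&(P[...,1]>-60)&(P[...,1]<110)
Q=P[h][:,:2]@B; print('rim pct',len(Q),np.percentile(Q,[1,50,99],axis=0))
d1=dict(np.load('wrist.npz'));P=cloud(d1); w=P[(P[...,2]>60)&(P[...,0]>640)&(P[...,2]<180)]; print('right tall',w.min(0),w.max(0))
E
```

```text
0.95 [572.95069013  10.01054006 198.6599327 ] [-2.43131577e+00 -1.98931174e+00  2.27668167e-04] 26.799279590087053 [-0.8135949   0.09891759 -0.03999666]
282.43581081081084 183.48648648648648 268 297 178 188 [576.27393966  31.09961648 112.53204511]
nub box-frame pct [[547.31772196 140.67498367]
 [558.54134496 144.03604786]
 [570.53464606 147.98329863]]
((558.5730590820312, 29.41027069091797), (209.6724090576172, 158.022216796875), 77.98521423339844)
rim pct 2588 [[533.1113177   54.36284585]
 [556.98597792 141.29598457]
 [584.49465169 177.90300149]]
right tall [640.06423235 -35.11383674  60.00076721] [906.05470008 155.08608929  94.55907119]
```

View pics/d.png

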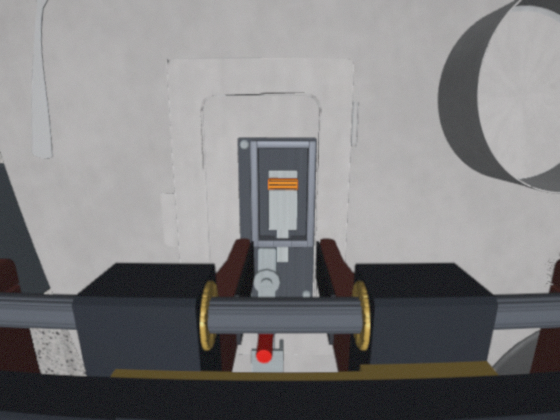

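In this view the tool is aligned with the box. The nub is centred at (282,183), the recess in front of it is clear, the boss is at (267,283) and the post at (264,355). Next I close the fingers and lower them into the recess.

>>> play_rows(
  plan="0 0 -0.1 0 0 0 0; 0 0 0 0 0 0 0; 0 0 0 3 0 0 0; 0 0 0 3 0 0 0; 0 0 0 1.5 0 0 0; 0 0 0 0.8 0 0 0; 0 0 0 0.8 0 0 0; 0 0 0 0 0 0 0",
)

```text
t: 1.95
ee_pos: [572.0, 10.2, 107.7]
orientation: [-2.433, -1.988, 0.0]
ft_force: [0.2, -0.7, 0.4]
width: 0.5
```

>>> play_rows(
  plan="0 0.3 0 0 0 0 0; 0 0.3 0 0 0 0 0; 0 0.3 0 0 0 0 0; 0 0.3 0 0 0 0 0; 0 0.3 0 0 0 0 0; 0 0.3 0 0 0 0 0; 0 0.3 0 0 0 0 0; 0 0.3 0 0 0 0 0; 0 0.2 0 0 0 0 0; 0 0 0 0 0 0 0",
)

```text
t: 3.2
ee_pos: [577.2, 35.8, 107.8]
orientation: [2.433, 1.988, -0.0]
ft_force: [0.6, 1.9, 0.3]
width: -0.1
```

>>> play_rows(
  plan="0 0.15 0 0 0 0 0; 0 0.15 0 0 0 0 0; 0 0 0 0 0 0 0",
)

```text
t: 3.58
ee_pos: [577.8, 38.7, 107.8]
orientation: [2.433, 1.988, 0.0]
ft_force: [0.4, 0.1, 0.4]
width: 0.5
```

>>> play_rows(
  plan="0 0.1 0 0 0 0 0; 0 0.1 0 0 0 0 0; 0 0 0 0 0 0 0",
)

```text
t: 3.95
ee_pos: [578.2, 40.7, 107.8]
orientation: [2.433, 1.988, 0.0]
ft_force: [-1.0, -0.1, -0.0]
width: 0.5
```

```bash
python3 - <<'E'
from h import *
d=cam("wrist"); P=cloud(d); hsv=cv2.cvtColor(d['pixels'],cv2.COLOR_RGB2HSV); H,S,V=[hsv[...,i].astype(int) for i in range(3)]
m=(H>5)&(H<20)&(S>130)&(V>90)&(P[...,2]>109)&(P[...,2]<125)&(P[...,0]<620)
a=np.deg2rad(-11.4); B=np.array([[np.cos(a),-np.sin(a)],[np.sin(a),np.cos(a)]])
Q=P[m][:,:2]@B; print(len(Q),np.percentile(Q,[2,50,98],axis=0) if len(Q) else 0, get_obs()['ee_pos'][:2]@B)
cv2.imwrite('pics/e.png',d['pixels'][:,:,::-1])
E
```

```text
0 0 [558.75597144 154.11703199]
```

View pics/e.png

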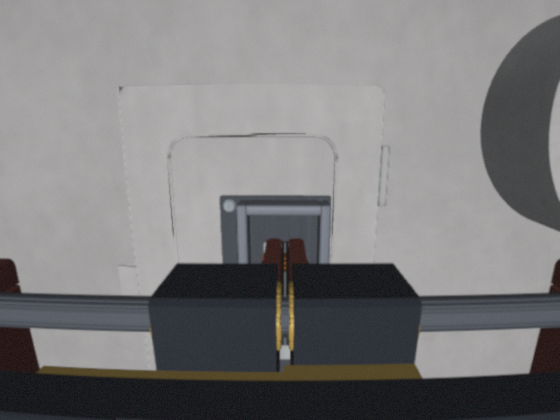

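The nub is hidden behind the fingers, so the picture doesn't settle it. I'll keep feeling for the end stop.

>>> play_rows(
  plan="0 0.1 0 0 0 0 0; 0 0.1 0 0 0 0 0; 0 0 0 0 0 0 0",
)

```text
t: 4.38
ee_pos: [578.6, 42.6, 107.8]
orientation: [2.433, 1.988, 0.0]
ft_force: [-0.4, 0.9, 0.0]
width: 0.1
```

>>> play_rows(
  plan="0 -0.3 0 0 0 0 0; 0 0 0 -4 0 0 0; 0 0 0 -5 0 0 0; 0 -3 0 0 0 0 0; 0 0 0 0 0 0 0",
)

```text
t: 5.0
ee_pos: [571.8, 9.0, 198.4]
orientation: [2.434, 1.985, 0.001]
ft_force: [-0.7, -0.4, 0.0]
width: 0.2
```

```bash
python3 - <<'E'
from h import *
d=cam("wrist"); P=cloud(d); hsv=cv2.cvtColor(d['pixels'],cv2.COLOR_RGB2HSV); H,S,V=[hsv[...,i].astype(int) for i in range(3)]
m=(H>5)&(H<20)&(S>130)&(V>90)&(P[...,2]>109)&(P[...,2]<125)&(P[...,0]<620)
a=np.deg2rad(-11.4); B=np.array([[np.cos(a),-np.sin(a)],[np.sin(a),np.cos(a)]])
for k in(109,112):
  Q=P[m&(P[...,2]>k)][:,:2]@B; print(len(Q),np.percentile(Q,[2,50,98],axis=0), get_obs()['ee_pos'][:2]@B)
cv2.imwrite('pics/f.png',cv2.resize(d['pixels'][100:400,130:430,::-1],(600,600)))
E
```

```text
317 [[547.4869249  140.33589641]
 [559.46214322 144.36023956]
 [570.67519584 148.08259862]] [558.51840524 122.51991951]
241 [[547.55759805 140.36419687]
 [559.47933194 144.31298181]
 [569.90059095 147.66714658]] [558.51840524 122.51991951]
```

View pics/f.png

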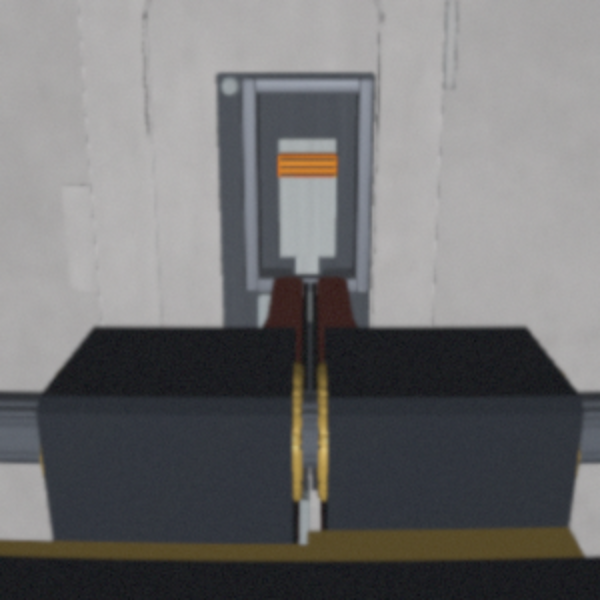

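The catch hasn't moved: the nub is still at (307,165) in the crop. So the fingers went past or over it, and I need to check where the fingertips really are.

```bash
python3 - <<'E'
from h import *
a=np.deg2rad(-11.4); B=np.array([[np.cos(a),-np.sin(a)],[np.sin(a),np.cos(a)]])
print(get_obs()['ee_pos'],get_obs()['ee_pos'][:2]@B)
for n in("wrist","side","scene"):
    d=cam(n); P=cloud(d); e=get_obs()['ee_pos']
    m=(np.abs(P[...,0]-e[0])<60)&(np.abs(P[...,1]-e[1])<60)&(P[...,2]>150)&(P[...,2]<260)
    if m.sum()==0: print(n,'none');continue
    Q=P[m]; b=Q[:,:2]@B; lo=Q[:,2]<np.percentile(Q[:,2],0.5)+6
    print(n,len(Q),'z pct',np.percentile(Q[:,2],[0,0.5,2,10]),'low: box',np.percentile(b[lo],[5,50,95],axis=0).round(1).tolist())
    for z in (195,200,205,215,225,240):
        s=abs(Q[:,2]-z)<3
        if s.sum(): print('  z',z,s.sum(),np.percentile(b[s],[5,95],axis=0).round(1).tolist())
    if n=="side":
        v,u=np.nonzero(m); print(u.min(),u.max(),v.min(),v.max()); c=d['pixels'][150:270,220:360,::-1]; cv2.imwrite('pics/g.png',cv2.resize(c,None,fx=5,fy=5,interpolation=2))
E
```

```text
[571.71645458   9.70748288 197.82783394] [558.51840524 122.51991951]
wrist 1162 z pct [219.15005786 220.04929111 221.36308457 225.47954499] low: box [[551.8, 132.1], [559.9, 133.7], [567.3, 134.1]]
  z 225 140 [[551.6, 132.2], [567.8, 134.1]]
  z 240 249 [[551.7, 116.0], [567.5, 134.1]]
side 108 z pct [220.46162599 220.79651007 221.3793557  226.33674829] low: box [[551.9, 107.7], [559.4, 111.9], [567.5, 115.6]]
  z 225 13 [[551.9, 106.8], [568.5, 117.7]]
  z 240 20 [[551.8, 110.2], [569.3, 124.8]]
285 293 153 166
scene 178 z pct [220.08651194 222.16969409 223.41965027 226.55709457] low: box [[549.7, 110.9], [553.0, 112.6], [565.2, 133.1]]
  z 225 23 [[549.7, 110.8], [565.5, 132.1]]
  z 240 29 [[549.4, 110.1], [565.2, 131.9]]
```

```bash
python3 - <<'E'
from h import *
for n in("wrist","side","scene"):
    d=dict(np.load(n+'.npz')); P=cloud(d); e=np.array([624.6,0,198.2])
    for s in(-1,1):
        m=(np.abs(P[...,0]-e[0]-s*52)<16)&(np.abs(P[...,1])<25)&(P[...,2]>150)&(P[...,2]<300)
        if m.sum(): print(n,s,m.sum(),np.percentile(P[m][:,2],[0,1,5,50]).round(1),np.percentile(P[m][:,:2],[5,95],axis=0).round(0).tolist())
d=cam("side"); cv2.imwrite('pics/g.png',cv2.resize(d['pixels'][120:240,220:360,::-1],None,fx=5,fy=5,interpolation=cv2.INTER_CUBIC))
E
```

```text
wrist -1 4092 [219.3 221.7 226.8 267.1] [[573.0, -9.0], [582.0, 11.0]]
wrist 1 3970 [219.3 221.9 227.  266.1] [[669.0, -9.0], [679.0, 11.0]]
side -1 128 [222.2 223.  227.  266.6] [[569.0, -16.0], [580.0, -3.0]]
side 1 158 [220.7 221.3 225.7 265.2] [[670.0, -15.0], [683.0, 4.0]]
scene -1 217 [221.9 224.2 226.5 252.5] [[568.0, -13.0], [579.0, 8.0]]
scene 1 273 [221.4 222.4 225.9 259.5] [[668.0, -13.0], [678.0, 8.0]]
```

View pics/g.png

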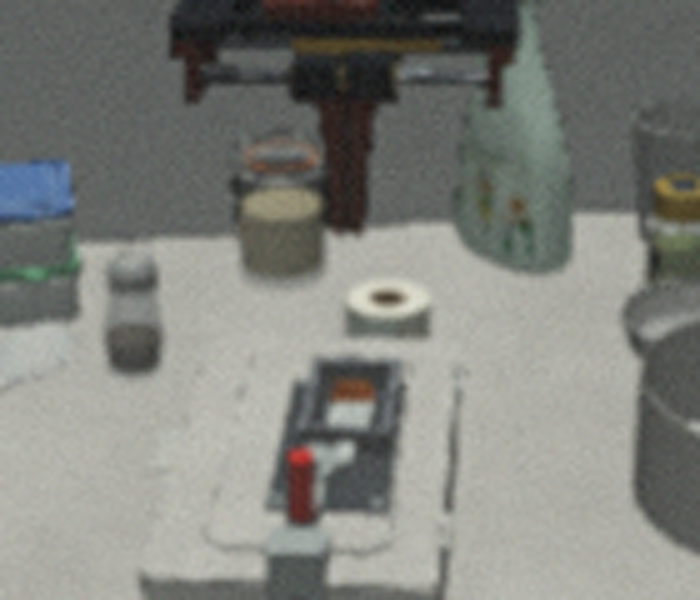

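The side view explains the miss: the visible fingertips end near (345,228) in the crop. All three cameras put them about 21.5 mm above the reported TCP, both open and shut. So my first push passed over the nub at about z=129. I'll aim with tip z = reported z + 21.5 and watch the force while descending.

>>> play_rows(
  plan="0 0 0.1 4 0 0 0; 0 0 0 4 0 0 0; 0 0 0 1.5 0 0 0; 0 0 0 1 0 0 0; 0 0 0 0.4 0 0 0; 0 0 0 0 0 0 0",
)

```text
t: 6.0
ee_pos: [573.6, 10.1, 89.4]
orientation: [2.432, 1.987, 0.001]
ft_force: [0.4, 0.3, 0.3]
width: 0.7
```

>>> play_rows(
  plan="0 0 0 0.15 0 0 0; 0 0 0 0.1 0 0 0; 0 0 0 0 0 0 0",
)

```text
t: 6.38
ee_pos: [573.1, 10.0, 86.5]
orientation: [2.433, 1.988, 0.0]
ft_force: [-0.0, 0.7, -0.6]
width: 0.5
```

Nothing touched yet, with the tip at about z=108. I push slowly toward +y of the box.

>>> play_rows(
  plan="0 0.25 0 0 0 0 0; 0 0.25 0 0 0 0 0; 0 0.25 0 0 0 0 0; 0 0.25 0 0 0 0 0; 0 0.25 0 0 0 0 0; 0 0.25 0 0 0 0 0",
)

```text
t: 7.12
ee_pos: [576.1, 24.9, 86.3]
orientation: [2.433, 1.988, 0.0]
ft_force: [-0.3, -1.4, 0.9]
width: 0.5
```

>>> play_rows(
  plan="0 0.25 0 0 0 0 0; 0 0.25 0 0 0 0 0; 0 0.25 0 0 0 0 0; 0 0.25 0 0 0 0 0; 0 0.2 0 0 0 0 0; 0 0.1 0 0 0 0 0; 0 0 0 0 0 0 0",
)

```text
t: 8.0
ee_pos: [578.3, 35.6, 86.3]
orientation: [2.431, 1.988, -0.004]
ft_force: [-0.4, -11.4, 3.6]
width: 0.4
```

The end stop shows up as 11 N. I back off, lift and check.

>>> play_rows(
  plan="0 -0.3 0 0 0 0 0; 0 0 0 -4 0 0 0; 0 0 0 -4 0 0 0; 8 -3 0 -3 0 0 0; 8 -4 -0.7 0 0 0 0; 8 0 0 0 0 0 0; 8 0 0 0 0 0 0; 8 0 0 0 0 0 0",
)

```text
t: 9.0
ee_pos: [557.3, -31.8, 195.9]
orientation: [-2.432, -1.988, 0.0]
ft_force: [0.3, 0.1, -0.8]
width: 47.2
```

```bash
python3 - <<'E'
from h import *
d=cam("wrist"); P=cloud(d); hsv=cv2.cvtColor(d['pixels'],cv2.COLOR_RGB2HSV); H,S,V=[hsv[...,i].astype(int) for i in range(3)]
a=np.deg2rad(-11.4); B=np.array([[np.cos(a),-np.sin(a)],[np.sin(a),np.cos(a)]])
m=(H>5)&(H<20)&(S>130)&(V>90)&(P[...,2]>112)&(P[...,2]<125)&(P[...,0]<620)
Q=P[m][:,:2]@B; print('nub',len(Q),np.percentile(Q,[2,50,98],axis=0))
m=((H<5)|(H>174))&(S>170)&(V>90)&(P[...,2]>100)&(P[...,2]<155)
Q=P[m]; 
if len(Q):
  v,u=np.nonzero(m);b=Q[:,:2]@B; t=Q[:,2]>143; print('post',len(Q),u.mean(),v.mean(),np.percentile(b,[2,50,98],axis=0).round(1),'top',t.sum(),np.percentile(b[t],[2,50,98],axis=0).round(1) if t.any() else 0)
print(get_obs()['ee_pos'],get_obs()['ee_pos'][:2]@B,get_obs()['width'])
save(d,'k.png')
E
```

```text
nub 276 [[547.17568434 160.84123495]
 [558.47232553 164.50822039]
 [570.51577878 168.14091955]]
post 119 272.98319327731093 289.9495798319328 [[539.3  10.7]
 [543.8  12.8]
 [548.1  14.2]] top 0 0
[557.27867774 -31.78234166 195.9121633 ] [552.56623714  78.9949079 ] 51.1845920090466
```

View pics/k.png

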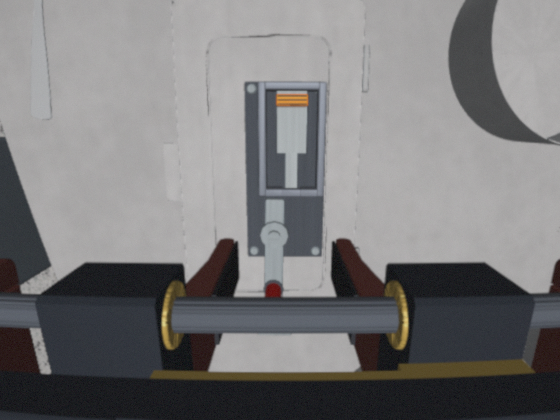

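The catch is fully back: the nub at (292,99) sits against the +y end of the recess, about 20 mm further on. The tongue is clear of the lever tail. The boss is at (274,236) and the post at (273,290).

```bash
python3 - <<'E'
from h import *
a=np.deg2rad(-11.4); B=np.array([[np.cos(a),-np.sin(a)],[np.sin(a),np.cos(a)]])
d=dict(np.load('w2.npz')); print('pivot w2',atz(d,[[267,283]],115)[:,:2]@B,'post',atz(d,[[264,356]],146)[:,:2]@B)
d=cam('wrist'); print('pivot now',atz(d,[[274,236]],115)[:,:2]@B, 'yaw', R.from_rotvec(get_obs()['orientation']).as_matrix()[:,0])
d=dict(np.load('wrist.npz')); print('post',atz(d,[[172.6,338.5]],146)[:,:2]@B)
E
```

```text
pivot w2 [[545.52547552  58.67763918]] post [[543.90921638   8.54370366]]
pivot now [[544.88194715  57.87257982]] yaw [1.98375781e-01 9.80126033e-01 9.67014842e-05]
post [[544.33449689   8.95926221]]
```

>>> play_rows(
  plan="4 -3.6 -0.4 0 0 0 0; 4 -3.6 -0.4 0 0 0 0; 4 0 0 0 0 0 0; 4 0 0 0 0 0 0",
)

```text
t: 9.6
ee_pos: [535.3, -101.0, 196.2]
orientation: [-2.433, -1.987, -0.0]
ft_force: [-1.0, -0.2, -0.0]
width: 39.8
```

>>> play_rows(
  plan="4 0.15 0 3 0 0 0; 4 0 0 3 0 0 0; 4 0 0 2.5 0 0 0; 4 0 0 1.5 0 0 0; 4 0 0 0 0 0 0",
)

```text
t: 10.22
ee_pos: [534.9, -99.4, 95.4]
orientation: [-2.431, -1.988, 0.002]
ft_force: [-0.2, -0.2, 0.2]
width: 40.4
```

>>> play_rows(
  plan="0 0 0 0 0 0 0; 0 0 0 0 0 0 0; 0 0 0 0 0 0 0; 0 0 0 0 0 0 0; 0 0 0 0 0 0 0",
)

```text
t: 10.85
ee_pos: [534.0, -100.0, 96.8]
orientation: [-2.432, -1.987, 0.002]
ft_force: [-5.3, 1.9, 6.0]
width: 13.3
```

Post gripped (about 14 mm). I swing the first part of the arc.

>>> play_rows(
  plan="0 0.04 -0.65 0 0 0 7.5; 0 0.04 -0.65 0 0 0 7.5; 0 0.04 -0.65 0 0 0 7.5; 0 0 0 0 0 0 0",
)

```text
t: 11.35
ee_pos: [516.8, -92.7, 96.8]
orientation: [-2.773, -1.477, 0.001]
ft_force: [-4.0, -0.4, 5.5]
width: 13.3
```

>>> play_rows(
  plan="0 0.04 -0.65 0 0 0 7.5; 0 0.04 -0.65 0 0 0 7.5; 0 0.04 -0.65 0 0 0 7.5; 0 0.04 -0.65 0 0 0 7.5; 0 0.04 -0.65 0 0 0 7.5; 0 0 0 0 0 0 0",
)

```text
t: 12.1
ee_pos: [497.5, -67.3, 96.8]
orientation: [3.1, 0.508, -0.001]
ft_force: [-4.8, -0.9, 6.2]
width: 13.5
```

>>> play_rows(
  plan="0 0.04 -0.65 0 0 0 7.5; 0 0.04 -0.65 0 0 0 7.5; 0 0.04 -0.65 0 0 0 7.5; 0 0.04 -0.65 0 0 0 7.5; 0 0 0 0 0 0 0",
)

```text
t: 12.72
ee_pos: [496.2, -41.5, 96.8]
orientation: [-3.126, 0.312, 0.0]
ft_force: [-3.6, -0.8, 6.1]
width: 13.6
```

>>> play_rows(
  plan="0 0 -0.07 0 0 0 0.8; 0 0 0 0 0 0 0",
)

```text
t: 12.98
ee_pos: [496.3, -41.1, 96.8]
orientation: [3.124, -0.332, -0.0]
ft_force: [-3.0, -0.7, 6.8]
width: 13.5
```

>>> play_rows(
  plan="0 0 -0.04 0 0 0 0.4; 0 0 0 0 0 0 0; 3.5 0 0 0 0 0 0; 3.5 0 0 0 0 0 0; 3.5 0 0 0 0 0 0; 3.5 0 0 0 0 0 0; 3.5 0 0 -4 0 0 0; 3.5 0 0 -5 0 0 0; 3.5 -5 0 -3 0 0 0; 3.5 -5 0 -2 0 0 0; 3.5 0 0 0 0 0 0",
)

```text
t: 14.35
ee_pos: [397.0, -18.1, 237.5]
orientation: [-3.122, 0.346, -0.003]
ft_force: [0.9, -0.5, 0.6]
width: 35.2
```

```bash
python3 - <<'E'
from h import *
a=np.deg2rad(-11.4); B=np.array([[np.cos(a),-np.sin(a)],[np.sin(a),np.cos(a)]])
for n in('wrist','scene','side'):
    d=cam(n); P=cloud(d); hsv=cv2.cvtColor(d['pixels'],cv2.COLOR_RGB2HSV); H,S,V=[hsv[...,i].astype(int) for i in range(3)]
    roi=(P[...,0]>440)&(P[...,0]<620)&(P[...,1]>-150)&(P[...,1]<120)
    for nm,m in(('nub',(H>5)&(H<20)&(S>130)&(V>90)&(P[...,2]>110)&(P[...,2]<125)&roi),('post',((H<5)|(H>174))&(S>150)&(V>80)&(P[...,2]>138)&(P[...,2]<155)&roi)):
        Q=P[m][:,:2]@B; print(n,nm,len(Q),np.percentile(Q,[2,50,98],axis=0).round(1).tolist() if len(Q) else '')
    if n!='side': cv2.imwrite('pics/z_%s.png'%n,d['pixels'][:,:,::-1])
print(get_obs()['t'],get_obs()['ee_pos'])
E
```

```text
wrist nub 286 [[547.1, 160.2], [557.5, 164.1], [568.1, 168.6]]
wrist post 237 [[488.0, 52.1], [493.6, 58.3], [499.7, 63.8]]
scene nub 21 [[546.7, 159.5], [557.0, 161.2], [568.5, 167.4]]
scene post 18 [[490.2, 51.0], [494.3, 57.5], [500.5, 62.1]]
side nub 12 [[549.4, 157.5], [558.9, 161.1], [568.4, 165.9]]
side post 7 [[491.4, 50.1], [494.0, 54.4], [497.0, 58.5]]
14.5 [399.74124286 -18.6585383  236.34238176]
```

View pics/z_scene.png

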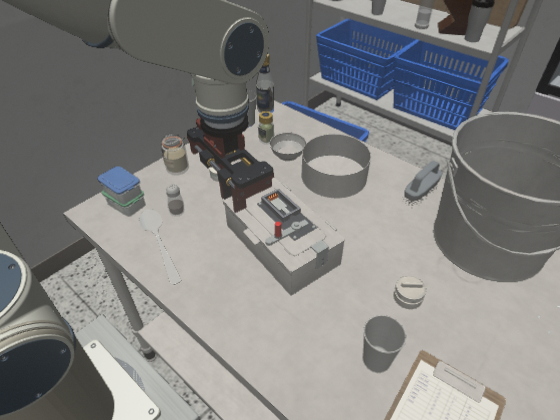

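View pics/z_wrist.png

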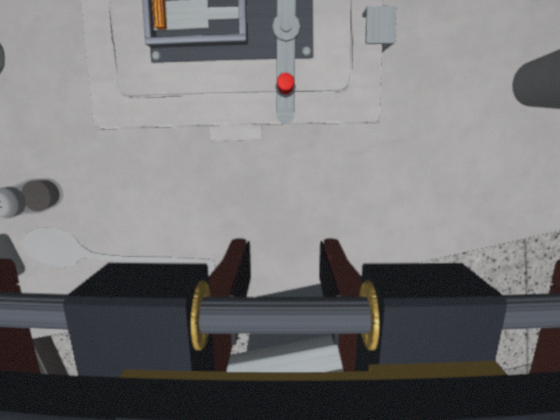

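The final wrist view shows the lever pointing straight at the box front: boss at (286,25), post at (286,83). That is square to the front edge or slightly past it. The nub is still back at (158,12). In the scene view the shaker (174,200), timer (410,291) and cup (382,343) haven't moved. The label roll is hidden behind the gripper, but nothing went near it.

```bash
python3 -c "
from workcell import *
print(close_job())"
```

```text
the job is handed in; nothing more can be done
None
```

The box is unlatched and the job is handed in, about 14.5 s into the 45 s allowed. The catch is fully back, and the lever points to the front of the box.

- **Catch:** My first push missed the nub. All three cameras showed the fingertips ending about 21.5 mm above the reported TCP, so they had passed over it. With that corrected, the second push slid the catch about 20 mm until it met its end stop at 11 N. It started slightly back, and it stayed open.
- **Lever:** I gripped the red post and swung it through the arc with contact forces below about 10 N, then let go. The tool path and the wrist image put the lever at about 90–91°, within roughly 1°. The side camera's coarse reading, from only 7 pixels, put it a few degrees short.
- **Final check:** The arm was clear, with no contact force. The shaker, cup and timer had not moved. The label roll was hidden behind the gripper in the last picture, so I did not check it by eye, but the arm stayed well above and away from it.

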